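# Close the cheroot mould and hold it shut

## Task

The long wooden mould is full of cheroots and needs its cover: take the long cover (not the short one) by its rail, lay it on the mould bed and feel for the two pins under it until it drops on, lowering it rather than dropping it and leaving everything else on the bench where it is. Then press it down firmly, flat all along, and do not let go: finish while you are still holding the cover by its rail and pressing it shut, so that I can strap it.

Things in the scene. Friction and masses are not known exactly. Their poses are not given: they have to be found in the camera images.
- mould_bed: filled lower half of the six-cheroot mould, plain wood, fixed to the bench. Origin at the centre of its underside; x along its length, z up. Base board 239 x 130 x 12 mm; on it a block 205 (x) x 110 (y) mm with a flat top face 42 mm above the origin. Six cheroots 14 mm thick, 126 mm long, lie across it (along y), 20 mm apart, and stand 7 mm above the face. Holding it shut takes a steady push of about 15 N
- cover_rail (a point): centre of the hand rail of the long mould cover, where it is grasped. Rail: plain wood, 130 mm long (x), 24 mm wide (y), 24 mm high, on two posts, its underside 16 mm above the board. x runs along rail and board, z up. This point is 28 mm above the board's top, 52 mm above its underside; with the cover fully down on the pins it is 94 mm above the bed's origin
- short_cover: cover of a shorter mould, the same wood and shape but only 145 mm long, lying on the bench; not needed, leave it. Origin at the centre of its underside
- paste_glass: small drinking glass, 62 mm across and 70 mm high, on the bench between the two work places; leave it. Origin at the centre of its underside
- leaf_knife: knife with a wooden handle, 210 mm long, 25 mm wide and 21 mm high, lying on the bench; leave it. Origin at its middle, on the bench
- salt_jar: white glazed jar, 86 mm across and 90 mm high, far side of the bench; leave it. Origin at the centre of its underside
- lacquer_box: round lidded box, 70 mm across and 84 mm high, far side of the bench; leave it. Origin at the centre of its underside
- cheroot_bundle: bundle of seven cheroots, 126 mm long, 56 mm wide and 26 mm high, lying on the bench; leave it. Origin at the middle of its underside
- pin_a (a point): tip of one steel locating pin, on the bed's top face at bed x = +82.5 mm, y = 0. 12 mm diameter, rises 18 mm above the face (60 mm above the bed's origin), the upper 8 mm tapering to a 4 mm tip. Both pins are alike, so the cover fits either way round
- pin_b (a point): tip of the other pin, the same, at bed x = -82.5 mm, y = 0
- mould_cover: the long cover itself, loose, plain wood, 205 (x) x 110 (y) x 24 mm without the rail, 0.34 to 0.5 kg, at first lying flat on the bench, rail up. Origin at the centre of its underside. In the underside: a blind hole at x = +82.5 and at -82.5 mm, y = 0, about 13.8 mm wide, 21 mm deep, with a 2 mm chamfer; cross grooves between that clear the cheroots
Things that resemble listed ones, but are neither listed nor needed, are in the scene too. Leave any orange look-alike of the mould_cover alone.

How it is judged:
By the outcome, as a careful person would: the job done as asked, in the order asked, and still so for the second after the job is handed in, while the arm keeps its last pose, push and grip.
It also fails if it takes over 45 s, if anything falls off the work surface, if the arm or the gripper's body presses on something with over 40 N, if the wrist force passes 120 N, or if a joint passes its speed limit or range.

## Robot

A 6-joint arm with a two-finger parallel gripper is mounted at the origin on the work surface. World frame = base frame: x ahead of the robot, y to its left, z up, the work surface at z = 0. Lengths are in m, angles in degrees, forces in N, time in s.
With the tool pointing down it reaches from about 0.25 to 0.8 m from the base axis. Payload 3.9 kg.
Tool frame: the origin (TCP) lies on the centre line of the jaws, within the pads' length; the fingertips stand 14 mm ahead of it and the grasp point (between the pads) lies 5 mm behind it; z points along the fingers, y is the line along which they close (so a half turn about z gives the same grasp; the last joint's range is limited). The gripper opens to 85 mm and grips with 20 to 120 N. Pads are 22 mm wide; open, the fingers measure 114 mm over their backs; the gripper's body (76 mm by 85 mm) begins 54 mm behind the grasp point. The pads swing forward as they close: fully open they stand 13 mm farther back than shut.
Start: joints at [-63.656, 14.897, -7.913, 67.191, 0, 90], TCP at [0.233, -0.47, 0.245] pointing down, gripper open.
Joint ranges: [-159.42, 159.42], [-47.68, 98.78], [-73.54, 78.23], [-108.79, 121.32], [-90, 84.71], [-180, 180]. Speed limits (degrees/s): [147.25, 147.25, 180, 180, 180, 180].

## Interface

Orientations are given as a 3x3 rotation matrix whose columns are the frame's x, y, z axes.
In Python, from plant import r gives the robot as it stands.
- The arm moves only by the shell command python3 -m pendant 'ROWS' [FORCE]. ROWS is JSON, a list of rows, each a list of 7 numbers: the opening, from -1 (shut) to 1 (fully open), then the shift along the world's x, y, z in mm, then the turn, a rotation vector about the world's x, y, z in rad. In form: [[grip, tx, ty, tz, rx, ry, rz], ...]. A call has 1 to 10 rows; each row is the pose to reach, as a shift and turn from the pose commanded when the call began; what a row does not reach only later rows make up. A row lasts 1/12 s, in which the tool goes at most 41.7 mm and 7.16 degrees, less where a joint would pass 70% of its speed; a pose out of reach is approached as far as the arm can. A call with a gripper value outside its range is refused whole. The fingers move at their own pace and stop on an object; FORCE is the grip in N (left out, the last holds). Time passes only in rows, so rows that repeat a pose let the fingers close. It gives the time, the measured TCP pose, the force, the opening and the grip force at its end, in the units of the state.
- r.observe(): the state, without advancing time (a new reading comes with each control period).
- r.get_image(name): name is "scene" or "top"; returns the picture (480x640x3 uint8, red, green, blue); there is no depth.
- r.camera_model(name): a dict with "fovy" (degrees; the focal length in pixels is half the picture's height over the tangent of half this angle, whatever the lens; pixels are square), "cx", "cy" (the principal point, pixels), "k1" (the pictures are not rectified: a ray, as slopes to the right and down, at radius r is drawn at 1 + k1 r^2 times it, then the intrinsics apply), "cam_to_world" (4x4, takes a point from camera to world coordinates). Camera axes: x right, y down, z forward; pixel columns grow to the right and rows downward; lengths in m; the calibration is good to about 2 mm. A picture is of the moment at which its call begins. camera_model takes no time and is no camera call.
- r.close_job(): hands the job in; it is judged then, once.
Trained networks look in the newest picture that a camera, given by its name, has taken for a name from the list of things; names that differ only in an ending like _2 or _b are one class to them, and where a whole thing is asked for, a point or a joint stands for the part that bears it (a point fixed in the world has none). Each returns a list of dicts, best first, with "conf" (0 to 1); they miss things now and then, are a little off and sometimes report something else, mostly with a low value. They report only what shows in the picture. A call takes as long as a camera call. They do not tell look-alikes from the thing itself.
- r.look_for(thing, camera): "xy" ([column, row] in pixels, amid what is visible of it).
- r.cut_out(thing, camera): "region" (480x640 bool, what is visible of it) and "xy" ([column, row] in pixels, amid what is visible of it).
- r.pinpoint(thing, camera): "xy" ([column, row] in pixels: a listed point, or the origin of a listed thing).
The state is a dict: "clock": time; "joints": joint angles; "qd": joint speeds; "tau": joint torques, N m; "position": TCP position; "ee_rot": TCP orientation; "contact_force": force on the tool from outside, world axes, zero at the start; "ft_torque": the same for the moment, N m; "gripper_width": finger opening in m; "grip_force": force on a finger pad.
Only numpy, scipy, OpenCV 4.12 (cv2) and the standard library are available. Lean on these libraries where they do the work, as an engineer would, in place of code of your own. Each camera call takes 0.05 s, during which the arm holds its last target. There are 200 camera calls.

## Working session

There is one attempt and no reset: what is moved stays moved. The work goes in short steps, Python scripts to look and compute and a shell command to move; the robot and the scene stay as the last step left them, time stands still between calls to the robot, and variables do not carry over. Pictures are saved under pics/ and viewed, at most 10 in all, crops included, and the job is handed in when it is done.

```bash
mkdir -p pics; cat > h.py <<'E'
import numpy as np, cv2
from plant import r
def save(name,fn):
    im=r.get_image(name); cv2.imwrite('pics/'+fn,im[:,:,::-1]); return im
def ray(name,px):
    m=r.camera_model(name); f=240/np.tan(np.radians(m['fovy'])/2)
    K=np.array([[f,0,m['cx']],[0,f,m['cy']],[0,0,1.]])
    u=cv2.undistortPoints(np.array([[px]],float),K,np.array([m['k1'],0,0,0.]))[0,0]
    T=np.array(m['cam_to_world']); return T[:3,3],T[:3,:3]@np.array([u[0],u[1],1])
def at(name,px,z):
    o,d=ray(name,px); return o+d*(z-o[2])/d[2]
def proj(name,p):
    m=r.camera_model(name); f=240/np.tan(np.radians(m['fovy'])/2)
    T=np.array(m['cam_to_world']); c=T[:3,:3].T@(np.array(p)-T[:3,3]); s=c[:2]/c[2]
    s=s*(1+m['k1']*(s@s)); return s*f+[m['cx'],m['cy']]
E
python3 - <<'E'
from h import *
a=save('top','top0.png'); b=save('scene','sc0.png')
for cam in('top','scene'):
    print(cam,np.round(np.array(r.camera_model(cam)['cam_to_world']),3).tolist())
    for t,z in(('cover_rail',.052),('pin_a',.06),('mould_bed',0),('mould_cover',0),('short_cover',0),('paste_glass',0)):
        for d in r.pinpoint(t,cam): print(t,round(d['conf'],2),np.round(d['xy']),np.round(at(cam,d['xy'],z),3))
print(r.observe())
E
```

```text
top [[0.008, -0.992, 0.127, 0.369], [-1.0, -0.007, 0.003, 0.014], [-0.002, -0.127, -0.992, 1.303], [0.0, 0.0, 0.0, 1.0]]
cover_rail 0.88 [410. 244.] [ 0.512 -0.21   0.052]
cover_rail 0.84 [451. 356.] [ 0.254 -0.3    0.052]
cover_rail 0.61 [234. 336.] [0.295 0.198 0.052]
pin_a 0.85 [238. 252.] [0.49  0.193 0.06 ]
pin_a 0.6 [232. 181.] [0.659 0.212 0.06 ]
mould_bed 0.7 [238. 217.] [0.582 0.203 0.   ]
mould_cover 0.96 [405. 251.] [ 0.501 -0.207  0.   ]
mould_cover 0.7 [442. 353.] [ 0.255 -0.292  0.   ]
short_cover 0.74 [141. 182.] [0.669 0.447 0.   ]
short_cover 0.38 [505. 199.] [ 0.631 -0.457  0.   ]
paste_glass 0.88 [317. 277.] [0.436 0.007 0.   ]
scene [[-0.36, 0.699, -0.618, 1.516], [0.933, 0.27, -0.238, 0.366], [0.001, -0.662, -0.749, 1.282], [0.0, 0.0, 0.0, 1.0]]
cover_rail 0.95 [261. 212.] [ 0.507 -0.209  0.052]
cover_rail 0.79 [419. 199.] [0.294 0.195 0.052]
cover_rail 0.76 [270. 146.] [ 0.236 -0.303  0.052]
pin_a 0.62 [398. 242.] [0.481 0.183 0.06 ]
pin_a 0.6 [387. 291.] [0.646 0.203 0.06 ]
mould_bed 0.86 [392. 285.] [0.577 0.202 0.   ]
mould_cover 0.83 [261. 221.] [ 0.495 -0.2
[... 458 characters left out ...]

        9.14191213e-04,  8.99999694e+01]), 'qd': array([ 0.03291943, -0.04014052, -0.05277538, -0.06224685,  0.08777859,
       -0.09808721]), 'tau': array([ 8.90082320e-04, -4.05477619e+01,  2.54186207e+01,  8.96188012e-04,
        3.08429999e-04,  4.84788188e-06]), 'position': array([ 0.23299588, -0.47049673,  0.24533373]), 'ee_rot': array([[ 8.96140587e-01,  4.43770261e-01,  5.99380218e-05],
       [ 4.43770265e-01, -8.96140583e-01, -8.50829936e-05],
       [ 1.59555916e-05,  1.02845036e-04, -9.99999995e-01]]), 'contact_force': array([ 0.23430636, -0.02112649,  0.28989556]), 'ft_torque': array([0.01667591, 0.03702246, 0.00255249]), 'grip_force': 0.0, 'gripper_width': 0.08521822660439406}
```

View pics/top0.png

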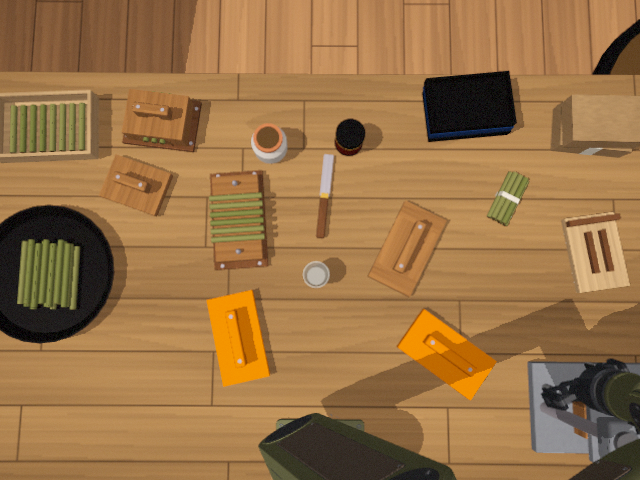

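View pics/sc0.png

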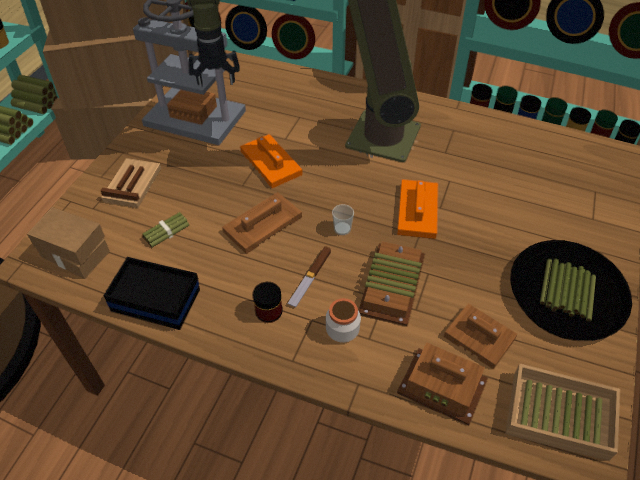

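Candidates for the cover in the top view are:
- The plain wood board with a rail at (408,248). It is long and loose.
- The orange look-alikes at (240,338) and (446,354).
- The small wood cover at (138,185), which is short.
- The closed mould at (160,120).

The one at (408,248) fits: plain wood and 205 mm long. I'll confirm with a crop and measure it.

```bash
python3 - <<'E'
from h import *
a=cv2.imread('pics/top0.png'); b=cv2.imread('pics/sc0.png')
c=lambda im,x,y:cv2.resize(im[y:y+100,x:x+130],(400,300),interpolation=cv2.INTER_CUBIC)
cv2.imwrite('pics/crop1.png',np.vstack([np.hstack([c(a,345,198),c(a,175,168)]),np.hstack([c(b,200,175),c(b,328,232)])]))
for cam in('top','scene'):
    m=r.camera_model(cam)
    for t,z in(('mould_cover',.024),('mould_bed',.03)):
        for d in r.cut_out(t,cam)[:2]:
            ys,xs=np.nonzero(d['region'])
            P=np.array([at(cam,(x,y),z)[:2] for x,y in zip(xs,ys)],np.float32)*1000
            rc=cv2.minAreaRect(P); bx=cv2.boxPoints(rc)
            e=bx[1]-bx[0]; e2=bx[2]-bx[1]; e=e if np.hypot(*e)>np.hypot(*e2) else e2
            print(cam,t,round(d['conf'],2),np.round(rc[0]),np.round(rc[1]),'long axis yaw',round(np.degrees(np.arctan2(e[1],e[0])),1))
E
```

```text
top mould_cover 0.74 [656. 450.] [155. 112.] long axis yaw 71.8Traceback (most recent call last):
  File "<stdin>", line 10, in <module>
  File "h.py", line 11, in at
    o,d=ray(name,px); return o+d*(z-o[2])/d[2]
        ~~~^^^^^^^^^
  File "h.py", line 6, in ray
    m=r.camera_model(name); f=240/np.tan(np.radians(m['fovy'])/2)
ValueError: time passes only in moves, steps and waits
```

View pics/crop1.png

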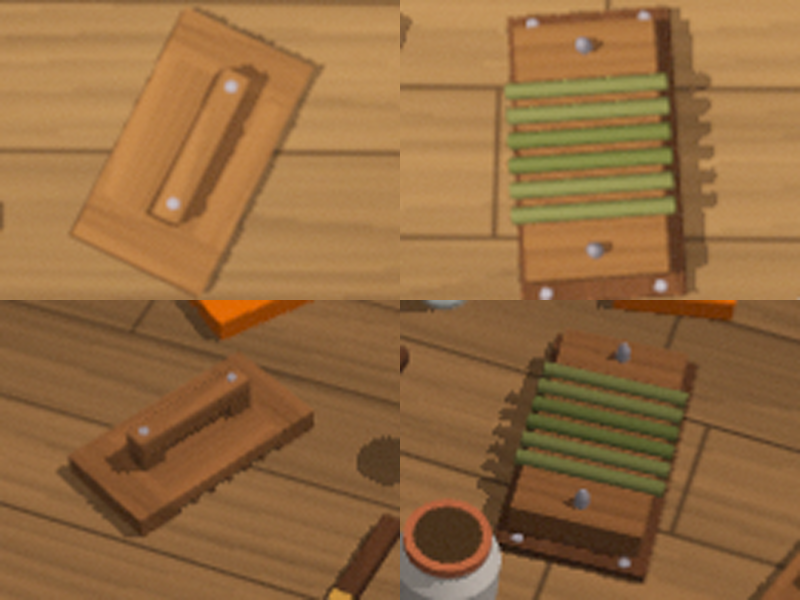

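The crop confirms it: (408,248) is the long plain wood cover, with rail screws at about (420,226) and (401,265) in the top view. The bed's pins are at about (234,183) and (238,251).

```bash
cat >> h.py <<'E'
_c={}
_cm=r.camera_model
class R2:
    def camera_model(s,n):
        if n not in _c:_c[n]=_cm(n)
        return _c[n]
    def __getattr__(s,k): return getattr(_r,k)
_r=r; r=R2()
def tri(pt,ps):
    A=np.zeros((3,3));b=np.zeros(3)
    for n,p in(('top',pt),('scene',ps)):
        o,d=ray(n,p);d=d/np.linalg.norm(d);M=np.eye(3)-np.outer(d,d);A+=M;b+=M@o
    return np.linalg.solve(A,b)
E
cat > m.py <<'E'
from h import *
def full(x,y,ox,oy): return ((x+.5)/400*130-.5+ox,(y+.5)/3-.5+oy)
T={'s1':(full(231,86,345,198),full(232,78,200,175),.064),'s2':(full(173,203,345,198),full(144,131,200,175),.064),
'pA':(full(184,45,175,168),full(182,198,328,232),.051),'pB':(full(196,250,175,168),full(224,52,328,232),.051)}
P={}
for k,(t,s,z) in T.items():
    P[k]=tri(t,s); print(k,np.round(t),np.round(P[k]*1000,1),'top',np.round(at('top',t,z)*1000,1),'scene',np.round(at('scene',s,z)*1000,1))
for a,b in(('s1','s2'),('pA','pB')):
    d=P[a]-P[b]; print(a,b,np.round((P[a]+P[b])*500,1),np.linalg.norm(d),np.degrees(np.arctan2(d[1],d[0])))
print(r.observe()['clock'])
E
python3 m.py
```

```text
s1 [420. 226.] [ 531.5 -183.8  143.6] top [ 552.1 -232.1   64. ] scene [ 461.1 -185.5   64. ]
s2 [401. 265.] [ 479.5 -234.8  -17.6] top [ 460.3 -186.8   64. ] scene [ 551.9 -231.7   64. ]
pA [234. 183.] [656.7 207.3  49.2] top [656.3 206.8  51. ] scene [657.9 207.8  51. ]
pB [238. 251.] [492.  194.3  49.1] top [492.1 193.3  51. ] scene [493.3 195.3  51. ]
s1 s2 [ 505.5 -209.3   63. ] 0.17682090289755464 44.4904877140808
pA pB [574.4 200.8  49.2] 0.16516497524030727 4.508798141341579
0.75
```

```bash
python3 -m pendant '[[1,273,261,-45,0,0,1.2],[1,273,261,-45,0,0,1.2],[1,273,261,-45,0,0,1.2],[1,273,261,-45,0,0,1.2],[1,273,261,-45,0,0,1.2],[1,273,261,-45,0,0,1.2],[1,273,261,-45,0,0,1.2],[1,273,261,-45,0,0,1.2],[1,273,261,-45,0,0,1.2],[1,273,261,-45,0,0,1.2]]' 100; python3 -m pendant '[[1,0,0,0,0,0,1.018],[1,0,0,0,0,0,1.018],[1,0,0,0,0,0,1.018],[1,0,0,0,0,0,1.018],[1,0,0,0,0,0,1.018],[1,0,0,-90,0,0,1.018],[1,0,0,-90,0,0,1.018],[1,0,0,-90,0,0,1.018],[1,0,0,-90,0,0,1.018],[1,0,0,-90,0,0,1.018]]'
```

```text
clock: 1.58
position: [0.5103, -0.205, 0.1995]
ee_rot: [[-0.101, 0.995, 0.003], [0.995, 0.101, 0.002], [0.002, 0.003, -1.0]]
contact_force: [0.2, -1.2, 0.1]
gripper_width: 0.0852
grip_force: 0.0
clock: 2.42
position: [0.5058, -0.2094, 0.1101]
ee_rot: [[-0.893, 0.449, -0.001], [0.449, 0.893, 0.0], [0.001, -0.0, -1.0]]
contact_force: [-1.1, 1.2, 0.7]
gripper_width: 0.0853
grip_force: 0.0
```

```bash
python3 -m pendant '[[1,0,0,-35,0,0,0],[1,0,0,-63,0,0,0],[1,0,0,-63,0,0,0],[1,0,0,-63,0,0,0],[-1,0,0,-63,0,0,0],[-1,0,0,-63,0,0,0],[-1,0,0,-63,0,0,0],[-1,0,0,-63,0,0,0],[-1,0,0,-63,0,0,0],[-1,0,0,-63,0,0,0]]' 100; python3 -m pendant '[[-1,0,0,0,0,0,0],[-1,0,0,0,0,0,0],[-1,0,0,0,0,0,0],[-1,0,0,0,0,0,0]]'
```

```text
clock: 3.25
position: [0.5069, -0.2095, 0.0486]
ee_rot: [[-0.894, 0.447, 0.002], [0.447, 0.894, -0.0], [-0.002, 0.001, -1.0]]
contact_force: [-0.9, 2.1, 5.9]
gripper_width: 0.0226
grip_force: 99.2
clock: 3.58
position: [0.5068, -0.2095, 0.0486]
ee_rot: [[-0.894, 0.447, 0.002], [0.447, 0.894, -0.0], [-0.002, 0.001, -1.0]]
contact_force: [-1.2, 1.1, 6.7]
gripper_width: 0.023
grip_force: 99.2
```

```bash
python3 -m pendant '[[-1,0,0,8,0,0,0],[-1,0,0,20,0,0,0],[-1,0,0,45,0,0,0],[-1,0,0,75,0,0,0],[-1,0,0,105,0,0,0],[-1,0,0,130,0,0,0],[-1,0,0,145,0,0,0],[-1,0,0,150,0,0,0],[-1,0,0,150,0,0,0],[-1,0,0,150,0,0,0]]'
python3 - <<'E'
from h import *
b=save('scene','sc1.png'); a=save('top','top1.png')
cv2.imwrite('pics/lift.png',np.hstack([cv2.resize(a[130:330,300:500],(400,400)),cv2.resize(b[70:270,160:360],(400,400))])[:,:,::-1])
E
```

```text
clock: 4.42
position: [0.5051, -0.2092, 0.1962]
ee_rot: [[-0.894, 0.447, -0.002], [0.447, 0.894, 0.001], [0.002, -0.0, -1.0]]
contact_force: [0.4, -0.7, -6.0]
gripper_width: 0.0225
grip_force: 98.5
```

View pics/lift.png

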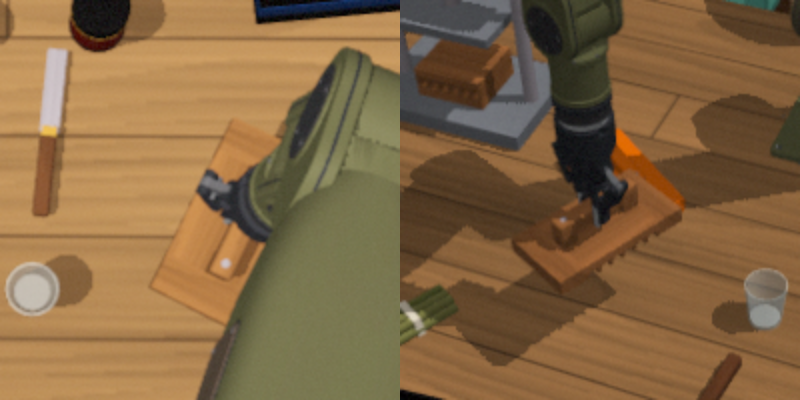

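```bash
python3 -m pendant '[[-1,4,25,0,0,0,0.05],[-1,10,60,0,0,0,0.11],[-1,17,100,0,0,0,0.17],[-1,24,140,0,0,0,0.23],[-1,31,180,0,0,0,0.29],[-1,37,220,0,0,0,0.35],[-1,44,260,0,0,0,0.41],[-1,51,300,0,0,0,0.46],[-1,57,335,0,0,0,0.51],[-1,62,365,0,0,0,0.543]]'; python3 -m pendant '[[-1,4,25,0,0,0,0],[-1,7,40,0,0,0,0],[-1,7.5,45,-20,0,0,0],[-1,7.5,45,-45,0,0,0],[-1,7.5,45,-60,0,0,0],[-1,7.5,45,-66,0,0,0],[-1,7.5,45,-66,0,0,0],[-1,7.5,45,-66,0,0,0]]'
python3 - <<'E'
from h import *
b=save('scene','sc2.png'); a=save('top','top2.png')
cv2.imwrite('pics/over.png',np.hstack([cv2.resize(a[150:290,160:300],(400,400)),cv2.resize(b[205:345,325:465],(400,400))])[:,:,::-1])
E
```

```text
clock: 5.35
position: [0.5671, 0.1581, 0.1954]
ee_rot: [[-0.997, -0.083, -0.003], [-0.083, 0.997, -0.0], [0.003, -0.0, -1.0]]
contact_force: [0.4, -0.1, -4.5]
gripper_width: 0.0225
grip_force: 99.1
clock: 6.02
position: [0.5753, 0.2, 0.131]
ee_rot: [[-0.997, -0.078, -0.001], [-0.078, 0.997, -0.001], [0.001, -0.0, -1.0]]
contact_force: [-0.6, 0.5, -3.7]
gripper_width: 0.0225
grip_force: 98.9
```

View pics/over.png

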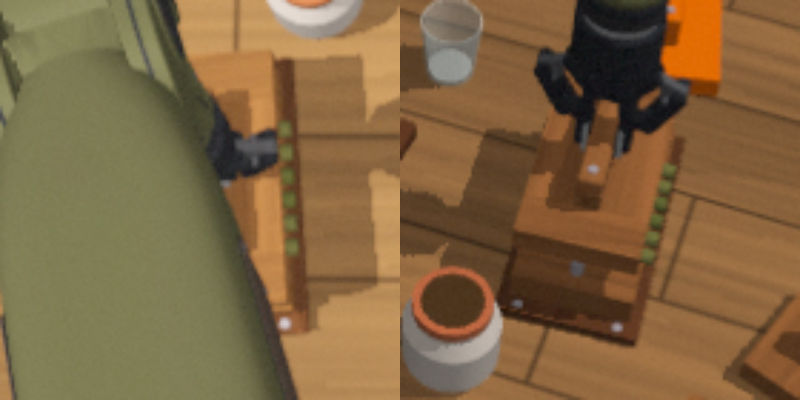

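The cover is held level just above the bed, about 20 mm over the pins. The pin tip shows at scene crop (577,268), just ahead of the board's near edge. I'll check the alignment numerically.

```bash
python3 - <<'E'
from h import *
f=lambda x,y,ox,oy:((x+.5)/400*140-.5+ox,(y+.5)/400*140-.5+oy)
z=r.observe()['position'][2]
print(r.observe()['position'])
for n,(x,y),zz in(('screw',(193,170),z+.017),('cornL',(115,235),z-.023),('cornR',(242,262),z-.023)):
    print(n,np.round(at('scene',f(x,y,325,205),zz)*1000,1))
c=np.array([574.9,200.8]);th=np.radians(4.57);R=np.array([[np.cos(th),-np.sin(th)],[np.sin(th),np.cos(th)]])
for n,v in(('screw',(51,0)),('cL',(102.5,-55)),('cR',(102.5,55))):print('expect',n,np.round(c+R@v,1))
print('top corner nearR', np.round(at('top',f(274,57,160,150),z-.023)*1000,1),np.round(at('top',f(289,313,160,150),z-.023)*1000,1))
E
```

```text
[0.57648823 0.20047577 0.13247353]
screw [628.  203.7 149.5]
cornL [687.4 156.4 109.5]
cornR [675.8 264.8 109.5]
expect screw [625.7 204.9]
expect cL [681.5 154.1]
expect cR [672.7 263.8]
top corner nearR [673.8 150.3 109.5] [468.2 134.1 109.5]
```

```bash
python3 -m pendant '[[-1,-2,0.5,-6,0,0,0],[-1,-2,0.5,-12,0,0,0],[-1,-2,0.5,-16,0,0,0],[-1,-2,0.5,-19,0,0,0],[-1,-2,0.5,-21,0,0,0],[-1,-2,0.5,-23,0,0,0],[-1,-2,0.5,-25,0,0,0],[-1,-2,0.5,-26,0,0,0],[-1,-2,0.5,-26,0,0,0]]'; python3 -c "
from h import *
o=r.observe();print(o['ft_torque'])"
```

```text
clock: 6.87
position: [0.5738, 0.2012, 0.1053]
ee_rot: [[-0.997, -0.079, 0.0], [-0.079, 0.997, 0.0], [-0.001, 0.0, -1.0]]
contact_force: [0.8, -0.1, -5.4]
gripper_width: 0.0225
grip_force: 99.2
[ 0.02178603 -0.07521141 -0.02779116]
```

The underside is now below the pin tips with no contact force, so the tips are in the holes. I'll keep lowering it gently.

```bash
python3 -m pendant '[[-1,0,0,-1,0,0,0],[-1,0,0,-2,0,0,0],[-1,0,0,-3,0,0,0],[-1,0,0,-4,0,0,0],[-1,0,0,-5,0,0,0],[-1,0,0,-6,0,0,0],[-1,0,0,-7,0,0,0],[-1,0,0,-7,0,0,0]]'; python3 -c "
from h import *
o=r.observe();print(o['ft_torque'])"
```

```text
clock: 7.53
position: [0.575, 0.2016, 0.0988]
ee_rot: [[-0.997, -0.079, 0.003], [-0.079, 0.997, 0.001], [-0.003, 0.001, -1.0]]
contact_force: [5.0, 2.1, -3.6]
gripper_width: 0.0224
grip_force: 99.4
[ 0.50168248 -1.11663802 -0.0740444 ]
```

The pins push the cover towards +x and +y a little, so I'll comply by shifting that way and then continue down.

```bash
python3 -m pendant '[[-1,1,0.5,0,0,0,0],[-1,1.8,0.7,0,0,0,0],[-1,1.8,0.7,-1,0,0,0],[-1,1.8,0.7,-2,0,0,0],[-1,1.8,0.7,-3,0,0,0],[-1,1.8,0.7,-4,0,0,0],[-1,1.8,0.7,-4,0,0,0]]'; python3 -c "
from h import *
o=r.observe();print(o['ft_torque'])"
```

```text
clock: 8.12
position: [0.5752, 0.2017, 0.094]
ee_rot: [[-0.997, -0.079, -0.0], [-0.079, 0.997, -0.0], [0.0, -0.0, -1.0]]
contact_force: [3.9, 1.8, -3.9]
gripper_width: 0.0226
grip_force: 99.4
[ 0.35101549 -0.84379863 -0.09575735]
```

```bash
python3 -m pendant '[[-1,0.7,0.4,0,0,0,0],[-1,0.7,0.4,-1,0,0,0],[-1,0.7,0.4,-2,0,0,0],[-1,0.7,0.4,-3,0,0,0],[-1,0.7,0.4,-4,0,0,0],[-1,0.7,0.4,-4,0,0,0]]'; python3 -c "
from h import *
o=r.observe();print(o['ft_torque'],o['position'])"
```

```text
clock: 8.62
position: [0.5758, 0.2019, 0.0906]
ee_rot: [[-0.997, -0.079, -0.0], [-0.079, 0.997, -0.0], [0.0, -0.0, -1.0]]
contact_force: [1.6, -2.0, 1.3]
gripper_width: 0.0226
grip_force: 99.8
[-0.03836252 -0.31110245 -0.07046006] [0.57580879 0.2018525  0.0906288 ]
```

```bash
python3 -m pendant '[[-1,0,0,-0.7,0,0,0],[-1,0,0,-1.5,0,0,0],[-1,0,0,-2.2,0,0,0],[-1,0,0,-3,0,0,0],[-1,0,0,-3,0,0,0],[-1,0,0,-3,0,0,0]]' 120; python3 -c "
from h import *
o=r.observe();print(o['ft_torque'],o['position'])"
```

```text
clock: 9.12
position: [0.5759, 0.2019, 0.0906]
ee_rot: [[-0.997, -0.079, 0.002], [-0.079, 0.997, 0.0], [-0.002, 0.0, -1.0]]
contact_force: [-4.4, -3.2, 17.7]
gripper_width: 0.0226
grip_force: 120.1
[-0.43943617  0.80281725 -0.0792173 ] [0.57586439 0.20187612 0.09063199]
```

```bash
python3 -m pendant '[[-1,-0.4,-0.3,-0.7,0,0,0],[-1,-0.8,-0.6,-1.4,0,0,0],[-1,-0.8,-0.6,-2,0,0,0],[-1,-0.8,-0.6,-2,0,0,0],[-1,-0.8,-0.6,-2,0,0,0],[-1,-0.8,-0.6,-2,0,0,0]]'
python3 - <<'E'
from h import *
b=save('scene','sc3.png')
cv2.imwrite('pics/shut.png',cv2.resize(b[215:335,325:465],(700,600))[:,:,::-1])
o=r.observe();print(o['ft_torque'],o['position'],o['contact_force'])
E
```

```text
clock: 9.62
position: [0.5759, 0.2018, 0.0906]
ee_rot: [[-0.997, -0.079, 0.004], [-0.079, 0.997, 0.001], [-0.004, 0.001, -1.0]]
contact_force: [-6.6, -2.8, 27.1]
gripper_width: 0.0222
grip_force: 121.4
[-0.5889522   1.34307627 -0.15270883] [0.5759117  0.20184283 0.09061268] [-6.25356998 -1.68731503 26.51730806]
```

View pics/shut.png

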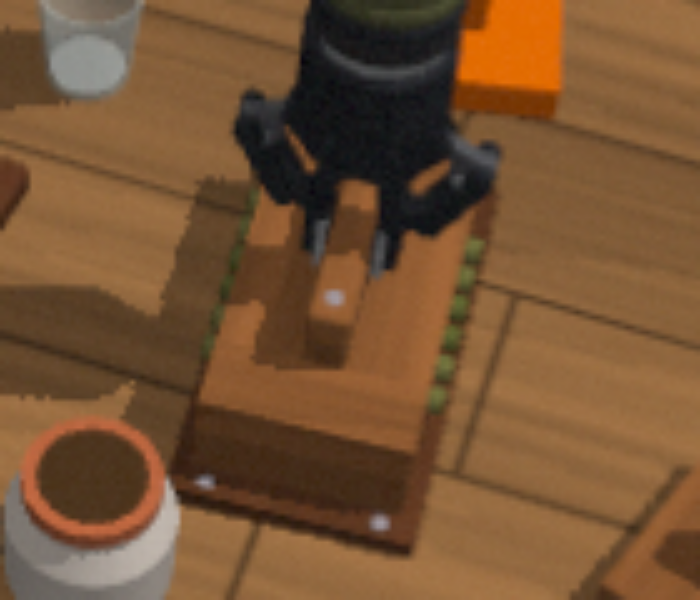

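The cover is seated flat and the cheroots are enclosed. The grip holds, and the salt jar and glass haven't moved. Next I'll trim out the small pitch (0.004 rad) and the side load.

```bash
python3 -m pendant '[[-1,-0.7,-0.3,0,0,0.002,0],[-1,-1.4,-0.5,0,0,0.004,0],[-1,-1.4,-0.5,0,0,0.004,0],[-1,-1.4,-0.5,0,0,0.004,0],[-1,-1.4,-0.5,0,0,0.004,0]]'
python3 -c "
from h import *
o=r.observe();print(o['ft_torque'],o['position'],o['contact_force'],o['ee_rot'][2])"
```

```text
clock: 10.08
position: [0.5759, 0.2018, 0.0906]
ee_rot: [[-0.997, -0.079, 0.003], [-0.079, 0.997, 0.002], [-0.003, 0.002, -1.0]]
contact_force: [-3.1, -1.6, 24.5]
gripper_width: 0.0223
grip_force: 120.7
[-0.49081932  0.70768679 -0.09361149] [0.5758672  0.20182282 0.09059657] [-3.11685758 -1.57418951 24.52745041] [-0.00277199  0.00205639 -0.99999404]
```

```bash
python3 -m pendant '[[-1,0,0,-0.5,0,0.001,0],[-1,0,0,-0.5,0,0.001,0],[-1,0,0,-0.5,0,0.001,0],[-1,0,0,-0.5,0,0.001,0],[-1,0,0,-0.5,0,0.001,0],[-1,0,0,-0.5,0,0.001,0],[-1,0,0,-0.5,0,0.001,0],[-1,0,0,-0.5,0,0.001,0]]' && python3 -c "
from h import *
o=r.observe();print(o['contact_force'],o['ee_rot'][2],o['position'])
if 15<o['contact_force'][2]<40: print(r.close_job())"
```

```text
clock: 10.75
position: [0.5759, 0.2019, 0.0906]
ee_rot: [[-0.997, -0.079, 0.002], [-0.079, 0.997, 0.002], [-0.002, 0.002, -1.0]]
contact_force: [-5.0, -1.8, 27.0]
gripper_width: 0.022
grip_force: 121.3
[-5.00822815 -1.79499124 26.96139989] [-0.00208104  0.00217221 -0.99999548] [0.57586085 0.20185961 0.0905854 ]
the job is handed in; nothing more can be done
None
```

The long cover is down on both pins and flat, and the arm is still holding it by its rail and pressing it shut with about 27 N; the job was handed in at 10.75 s, and as far as I could see nothing else on the bench was moved.

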